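# Fold down the ratcheted lid of a charging dock

### The job

The lid of the black charging dock is propped open on its ratchet and cannot fold down. Free the red pawl lever on the dock's side (ease the lid back a little first if the lever is stuck) and flip it right over to the front, then fold the lid down until it clicks fully shut. Do not force the lid or the lever, leave the lever flipped over, and do not disturb the other things on the nightstand.

Things in the scene. Friction and masses are not known exactly. Their poses are not given: they have to be found in the camera images.
- dock: black charging dock, a fixed box 150 (x) x 150 (y) x 46 mm high. Origin on the table; the box reaches from x = -85 to +65 mm and y = -75 to +75 mm. Its x axis points from the open front (towards the robot) to the hinge at the back, y to the left, where the lever is, z up.
- dock_hinge (a point): middle of the lid's hinge axis, which runs along the dock's y axis, 55 mm behind the dock's origin and 55 mm above the table.
- lid_edge (a point): middle of the lid's free edge (mid-thickness), 135 mm from the hinge axis. The lid is a flat black plate 127 long, 150 wide, 8 mm thick; its free edge is on the robot's side. Pushing that edge away from the robot opens the lid more; pressing down on the upper side near that edge folds it. Over 40 N on the lid is forcing it.
- lid (a joint): lid angle in rad: 0 = fully shut, lying level on the box; grows as the edge rises, up to 1.75; it starts at about 0.8. A stiff hinge (1 to 4 N at the edge) holds it wherever it is left. With the pawl in the teeth it can only be opened further, never folded; with the pawl out it folds with a light push.
- wheel (a point): middle of the toothed metal wheel on the lid's left end, on the hinge axis. Teeth 0.7 rad apart, hooked: while the lid has sunk back onto a tooth the hook traps the pawl, and the lever gives only a few mm. Opening the lid by 0.05 to 0.15 rad (differs each time: try and feel) lets the pawl out; beyond that the next tooth gently pushes the pawl aside, which does no harm.
- catch (a point): spring catch inside the front wall, 45 mm above the table, which holds the shut lid. Folding the lid, it resists from about 0.12 rad with some 5 to 7 N at the lid's edge, then clicks over and pulls the lid home by itself; shut, the lid sits on rubber bumpers and has no further travel.
- pawl (a joint): pawl lever angle in rad: 0 = pawl in the teeth, lever leaning back towards the hinge; 1.0 = flipped right over towards the front of the dock, on its stop. Gravity tips the lever to the nearer side; it balances near 0.5. When free it moves with under 1 N at its bar. Over 30 N on it is forcing it.
- pawl_bar (a point): on the axis of the red cross-bar at the lever's upper end: a round bar 12 mm thick parallel to the dock's y axis, sticking out left from y = 95 to 142 mm in the dock frame; this point is at y = 125 mm. The thin lever below it stands at y = 95 mm; otherwise free air around it.
- pawl_pivot (a point): pivot of the lever, axis parallel to the dock's y axis, 5 mm behind the dock's origin and 10 mm above the table (this point at y = 95 mm). The bar turns about it at a radius of 112 mm: at pawl = 0 it is 50 mm behind and 100 mm above it, at pawl = 1.0 it is 57 mm in front and 96 mm above.
- bowl: deep blue ceramic bowl, 124 mm across, 50 mm high; origin under its centre. Bystander.
- organizer: clear two-tier pill organizer, 60 x 120 x 57 mm; origin under its centre. Bystander.
- mirror: chrome hand mirror lying flat, disc 110 mm across, handle 120 mm long to its -x, 10 mm thick; origin under the disc's centre. Bystander.
- brush: white plastic tool with a soft brush tip and a wire loop, 160 mm long along its x, 10 mm thick; origin under its middle. Bystander.
- jar: small amber glass jar with metal cap, 56 mm across, 55 mm high; origin under its centre. Bystander.

How it is judged:
By the outcome, as a careful person would: the job done as asked, in the order asked, and still so for the second after the job is handed in, with the robot touching nothing.
It also fails if it takes over 54 s, if anything falls off the work surface, if the arm or the gripper's body presses on something with over 40 N, if the wrist force passes 120 N, or if a joint passes its speed limit or range.

### The arm

A 6-joint arm with a two-finger parallel gripper is mounted at the origin on the work surface. World frame = base frame: x ahead of the robot, y to its left, z up, the work surface at z = 0. Lengths are in m, angles in rad, forces in N, time in s.
With the tool pointing down it reaches from about 0.35 to 0.725 m from the base axis. Payload 6 kg.
Tool frame: the origin (TCP) lies at the very end of the fingers, on their centre line; the grasp point (between the pads) lies 19 mm behind it (manip.pinch_z is the distance from the TCP to the grasp point, in m); z points along the fingers, y is the direction in which the jaws open and shut (so a half turn about z gives the same grasp; the last joint's range is limited). The gripper opens to 85 mm and grips with 20 to 120 N. Pads are 22 mm wide; open, the fingers measure 114 mm over their backs; the gripper's body (76 mm by 85 mm) begins 54 mm behind the grasp point. The pads swing forward as they close: fully open they stand 13 mm farther back than shut.
Start: joints at [1.65, 0.04, 0.085, 0, -1.615, -0.334], TCP at [0.151, 0.581, 0.231] pointing down, gripper open.
Joint ranges: [-2.56, 2.56], [-1.29, 2.01], [-1.08, 1.49], [-3.29, 1.98], [-2.81, -0.18], [-2.99, 2.99]. Speed limits (rad/s): [2.57, 2.57, 3.01, 3.14, 3.14, 3.14].

### API

Orientations are given as [roll, pitch, yaw] about the fixed x, y, z axes, in that order (R = Rz(yaw) Ry(pitch) Rx(roll)).
In Python, from rig import manip, optics gives the robot as it stands.
- The arm moves only by the shell command python3 -m inch 'ROWS' [FORCE]. ROWS is JSON, a list that holds one entry, the list of rows, each a list of 7 numbers: the turn, a rotation vector about the tool's x, y, z in degrees, then the shift along the tool's x, y, z in mm, then the finger opening in mm, from 0 to 85.4. In form: [[[wx, wy, wz, x, y, z, grip], ...]]. A call has exactly 10 rows; each row shifts and turns the commanded pose from where the row before left it, along the tool's axes as they then stand; what a row does not reach is not made up. A row lasts 1/8 s, in which the tool goes at most 62.5 mm and 10.7 degrees, less where a joint would pass 70% of its speed; a pose out of reach is approached as far as the arm can. A call with a gripper value outside its range is refused whole. The fingers move at their own pace and stop on an object; FORCE is the grip in N (left out, the last holds). Time passes only in rows, so rows that do not move let the fingers close, or fill a call up. It gives the time, the measured TCP pose, the force and the opening at its end, in the units of the state.
- manip.sense(): the state, without advancing time (a new reading comes with each control period).
- optics.camera(name): name is "scene" or "top"; returns the picture (384x512x3 uint8, red, green, blue); there is no depth.
- optics.camera_info(name): a dict with "intrinsics" (3x3 intrinsics, pixels), "R" (3x3) and "t" (3): a world point X has camera coordinates R X + t. Camera axes: x right, y down, z forward; pixel columns grow to the right and rows downward; lengths in m; the calibration is good to about 2 mm. A picture is of the moment at which its call begins. camera_info takes no time and is no camera call.
- manip.job_done(): hands the job in, once; it reports no verdict.
The state is a dict: "clock": time; "qpos": joint angles; "qd": joint speeds; "joint_torque": joint torques, N m; "tcp_pos": TCP position; "eef_rot": TCP orientation; "ft_force": force on the tool from outside, world axes, zero at the start; "ft_torque": the same for the moment, N m; "gripper_width": opening from 0.0 (shut) to 1.0 (fully open).
Only numpy, scipy, OpenCV 4.12 (cv2) and the standard library are available. Lean on these libraries where they do the work, as an engineer would, in place of code of your own. Each camera call takes 0.05 s, during which the arm holds its last target.

## Working session

There is one attempt and no reset: what is moved stays moved. The work goes in short steps, Python scripts to look and compute and a shell command to move; the robot and the scene stay as the last step left them, time stands still between calls to the robot, and variables do not carry over. Pictures are saved under pics/ and viewed, and the job is handed in when it is done.

```bash
ls; mkdir -p pics; python3 - <<'E'
from rig import manip, optics
import cv2
for n in("scene","top"):
    cv2.imwrite(f"pics/{n}0.png",optics.camera(n)[:,:,::-1])
    i=optics.camera_info(n);print(n,i)
print(manip.sense())
E
```

```text
pics
scene {'intrinsics': array([[365.1093591 ,   0.        , 256.54545788],
       [  0.        , 365.1093591 , 192.36895051],
       [  0.        ,   0.        ,   1.        ]]), 'R': array([[ 0.89291089,  0.45019987,  0.00549667],
       [ 0.29158543, -0.568932  , -0.76895664],
       [-0.34305695,  0.68821251, -0.6392773 ]]), 't': array([-0.51119055, -0.08387174,  1.30235299])}
top {'intrinsics': array([[442.64917829,   0.        , 256.28364164],
       [  0.        , 442.64917829, 194.28897559],
       [  0.        ,   0.        ,   1.        ]]), 'R': array([[-0.02406979, -0.99957054, -0.01671474],
       [-0.99608429,  0.02540186, -0.08468072],
       [ 0.08506894,  0.01461104, -0.99626793]]), 't': array([0.02498068, 0.57625598, 1.27390738])}
{'clock': 0.1, 'qpos': array([ 1.64969644e+00,  4.07769115e-02,  8.39100321e-02, -3.99714670e-04,
       -1.61548966e+00, -3.33714307e-01]), 'qd': array([ 0.00144271, -0.00215096,  0.00087081,  0.00213021,  0.00120604,
       -0.00063085]), 'joint_torque': array([-4.53826666e-03, -3.69350874e+01,  3.48283410e+01,  6.95182934e+00,
       -4.59983916e-03, -4.11485928e-06]), 'tcp_pos': array([0.15108812, 0.58036564, 0.23036579]), 'eef_rot': array([ 3.13998772e+00, -1.33740108e-04, -2.54796544e-01]), 'ft_force': array([-0.02525289, -0.52411429,  0.88718058]), 'ft_torque': array([0.04586448, 0.02397028, 0.02002116]), 'gripper_width': 0.9972450906184716}
```

View pics/scene0.png

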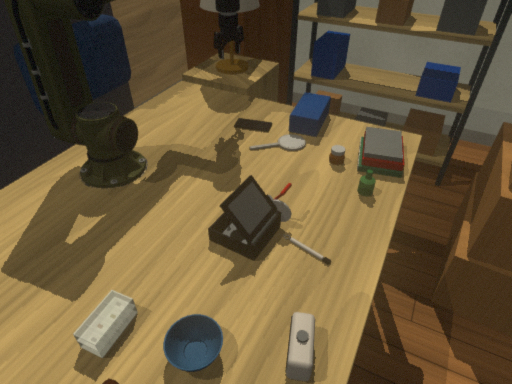

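View pics/top0.png

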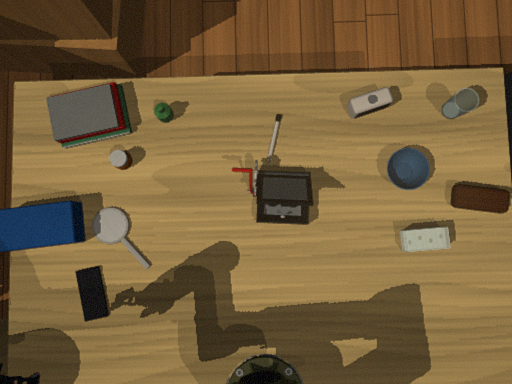

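```bash
python3 - <<'E'
import cv2
a=cv2.imread("pics/top0.png")[140:240,220:330];cv2.imwrite("pics/top0c.png",cv2.resize(a,None,fx=6,fy=6,interpolation=cv2.INTER_CUBIC))
a=cv2.imread("pics/scene0.png")[165:270,195:335];cv2.imwrite("pics/scene0c.png",cv2.resize(a,None,fx=5,fy=5,interpolation=cv2.INTER_CUBIC))
E
```

```text
(no output)
```

View pics/top0c.png

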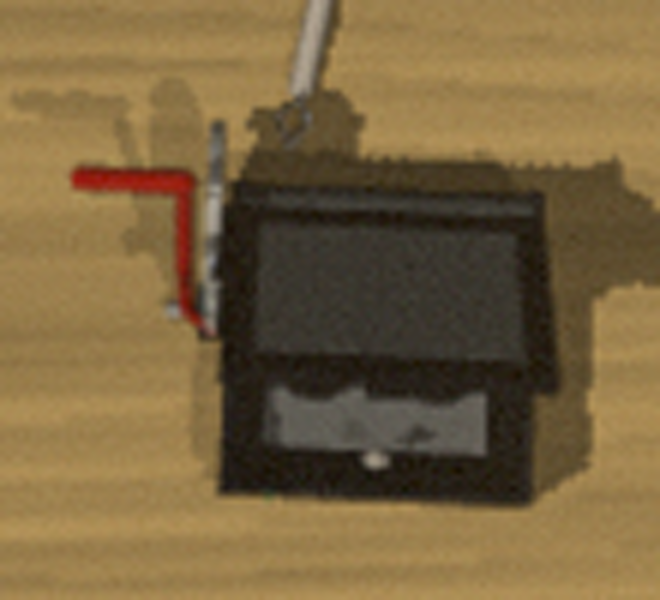

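View pics/scene0c.png

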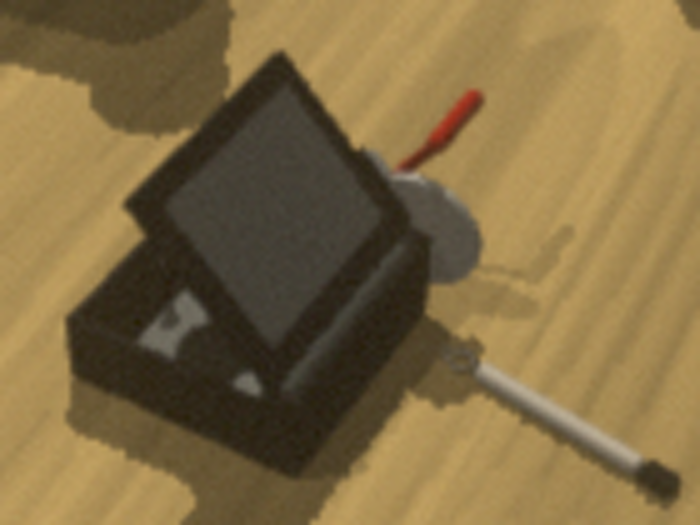

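```bash
cat > h.py <<'E'
from rig import manip, optics
import numpy as np, cv2
from scipy.optimize import least_squares
I={n:optics.camera_info(n) for n in("scene","top")}
def proj(n,X):
    i=I[n];c=i["R"]@np.asarray(X)+i["t"];p=i["intrinsics"]@c;return p[:2]/p[2]
def W(p,X):
    c,s=np.cos(p[2]),np.sin(p[2]);return np.array([p[0]+c*X[0]-s*X[1],p[1]+s*X[0]+c*X[1],X[2]])
def bar(a,y=.125):
    th=np.arctan2(100,50)+a*(np.arctan2(96,-57)-np.arctan2(100,50))
    return np.array([.005+.112*np.cos(th),y,.010+.112*np.sin(th)])
def lid(a,y=0,r=.135,n=0): # n offset normal (upper side)
    return np.array([.055-r*np.cos(a)+n*np.sin(a),y,.055+r*np.sin(a)+n*np.cos(a)])
def snap(k,z=6):
    t=optics.camera("top")[:,:,::-1];s=optics.camera("scene")[:,:,::-1]
    A=cv2.resize(t[140:240,220:330],None,fx=4,fy=4,interpolation=cv2.INTER_CUBIC);B=cv2.resize(s[145:270,195:335],None,fx=3.2,fy=3.2,interpolation=cv2.INTER_CUBIC)
    B=B[:400];cv2.imwrite(f"pics/{k}.png",np.hstack([A[:400],np.pad(B,((0,400-len(B)),(0,0),(0,0)))])[:, :800])
E
cat > fit.py <<'E'
from h import *
T=lambda u,v:np.array([220+u/6-.4,140+v/6-.4]); S=lambda u,v:np.array([195+u/5-.4,165+v/5-.4])
obs=[("top",lambda p:W(p,[-.085,.075,.046]),T(222,490)),("top",lambda p:W(p,[-.085,-.075,.046]),T(530,502)),
("scene",lambda p:W(p,[.065,-.075,0]),S(298,475)),("scene",lambda p:W(p,[-.085,-.075,.046]),S(70,320)),("scene",lambda p:W(p,[-.085,-.075,0]),S(76,372)),
("top",lambda p:W(p,bar(p[4],.142)),T(72,179)),("top",lambda p:W(p,bar(p[4],.095)),T(188,183)),("scene",lambda p:W(p,bar(p[4],.142)),S(476,97)),
("scene",lambda p:W(p,lid(p[3],-.075)),S(127,207)),("scene",lambda p:W(p,lid(p[3],.075)),S(282,52)),
("top",lambda p:W(p,lid(p[3],-.075)),T(556,390)),("top",lambda p:W(p,lid(p[3],.075)),T(218,382))]
f=lambda p:np.concatenate([proj(n,g(p))-o for n,g,o in obs])
r=least_squares(f,[.5,0,0,.8,0],loss="soft_l1");p=r.x
print(p);print(f(p).reshape(-1,2).round(1).tolist())
for n,X in dict(bar0=bar(p[4]),bar1=bar(1.),edge=lid(p[3]),hinge=[.055,0,.055],wheel=[.055,.085,.055]).items():print(n,W(p,X).round(4))
np.save("p.npy",p)
E
python3 fit.py
```

```text
[ 0.57829624 -0.06489674 -0.05572353  0.80366134  0.00916081]
[[-1.2, -0.1], [-0.2, -0.5], [0.4, 1.0], [-0.7, -0.1], [-0.6, 0.9], [0.7, -0.2], [-1.6, -0.4], [-0.8, 0.0], [-0.6, -0.4], [-1.3, -0.1], [-0.1, -0.3], [-0.7, -0.7]]
bar0 [0.6393 0.0569 0.1106]
bar1 [0.5332 0.0628 0.1063]
edge [ 0.5397 -0.0627  0.1522]
hinge [ 0.6332 -0.068   0.055 ]
wheel [0.6379 0.0169 0.055 ]
```

```bash
cat > go.py <<'E'
import sys
from h import *
p=np.load("p.npy")
def delta(tgt,yaw=None):
    s=manip.sense();P=s["tcp_pos"];y=s["eef_rot"][2]
    d=np.array(tgt)-P;c,sn=np.cos(y),np.sin(y)
    print("t",round(s["clock"],2),"tcp",P.round(4),"rot",s["eef_rot"].round(3),"F",s["ft_force"].round(1))
    print("tool shift mm",(1000*np.array([c*d[0]+sn*d[1],sn*d[0]-c*d[1],-d[2]])).round(1),"wz deg",round(np.degrees(y-p[2]),1))
if __name__=="__main__": delta([float(a) for a in sys.argv[1:4]])
E
python3 -m inch '[[[0,0,-5.7,0,0,0,0],[0,0,-5.7,0,0,0,0],[0,0,0,30,49,0,0],[0,0,0,30,49,0,0],[0,0,0,30,49,0,0],[0,0,0,30,49,0,0],[0,0,0,30,49,0,0],[0,0,0,30,49,0,0],[0,0,0,30,49,0,0],[0,0,0,30,49,0,0]]]' 40; python3 go.py .495 -.063 .23
```

```text
clock: 1.35
tcp_pos: [0.3693, 0.1741, 0.2312]
eef_rot: [-3.141, -0.0, -0.055]
ft_force: [0.2, 0.1, -0.3]
gripper_width: -0.001
t 1.35 tcp [0.3693 0.1741 0.2312] rot [-3.141 -0.    -0.055] F [ 0.2  0.1 -0.3]
tool shift mm [138.6 229.8   1.2] wz deg 0.0
```

```bash
python3 -m inch '[[[0,0,0,28,46,0,0],[0,0,0,28,46,0,0],[0,0,0,28,46,0,0],[0,0,0,27,46,0,0],[0,0,0,27,46,0,0],[0,0,0,0,0,26,0],[0,0,0,0,0,26,0],[0,0,0,0,0,26,0],[0,0,0,0,0,26,0],[0,0,0,0,0,0,0]]]'; python3 go.py .52 -.063 .125; python3 -c "
from h import *;snap('a')"
```

```text
clock: 2.6
tcp_pos: [0.4925, -0.0616, 0.125]
eef_rot: [3.141, 0.005, -0.056]
ft_force: [1.3, 0.1, 0.5]
gripper_width: -0.002
t 2.6 tcp [ 0.4925 -0.0616  0.125 ] rot [ 3.141  0.005 -0.056] F [1.3 0.1 0.5]
tool shift mm [27.6 -0.2  0. ] wz deg -0.0
```

View pics/a.png

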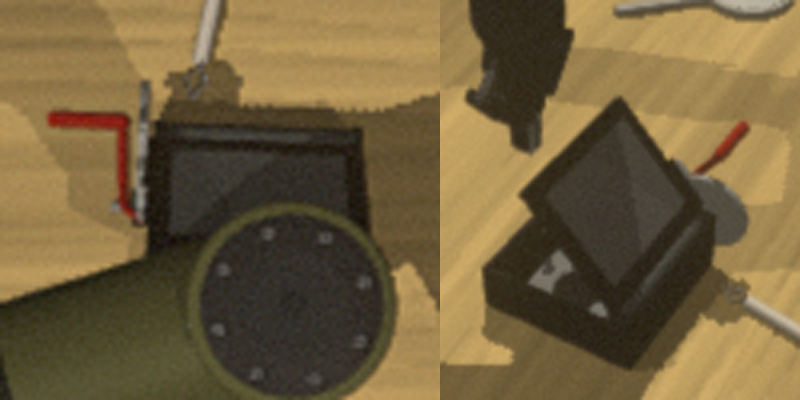

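```bash
python3 -m inch '[[[0,0,0,9,0,0,0],[0,0,0,9,0,0,0],[0,0,0,6,0,0,0],[0,0,0,3,0,0,0],[0,0,0,2,0,0,0],[0,0,0,2,0,0,0],[0,0,0,2,0,0,0],[0,0,0,2,0,0,0],[0,0,0,0,0,0,0],[0,0,0,0,0,0,0]]]'; python3 go.py .54 -.063 .125
```

```text
clock: 3.95
tcp_pos: [0.5275, -0.0635, 0.1275]
eef_rot: [3.141, 0.003, -0.056]
ft_force: [-7.9, 1.2, 4.2]
gripper_width: 0.002
t 3.95 tcp [ 0.5275 -0.0635  0.1275] rot [ 3.141e+00  3.000e-03 -5.600e-02] F [-7.9  1.2  4.2]
tool shift mm [12.5 -1.2  2.5] wz deg 0.0
```

```bash
python3 -m inch '[[[0,0,0,2,0,0,0],[0,0,0,2,0,0,0],[0,0,0,2,0,0,0],[0,0,0,2,0,0,0],[0,0,0,2,0,0,0],[0,0,0,0,0,0,0],[0,0,0,0,0,0,0],[0,0,0,0,0,0,0],[0,0,0,0,0,0,0],[0,0,0,0,0,0,0]]]'; python3 go.py .54 -.063 .125; python3 -c "
from h import *;snap('b')"
```

```text
clock: 5.2
tcp_pos: [0.5366, -0.0651, 0.1292]
eef_rot: [3.139, 0.004, -0.056]
ft_force: [-16.4, 0.5, 13.0]
gripper_width: 0.004
t 5.2 tcp [ 0.5366 -0.0651  0.1292] rot [ 3.139  0.004 -0.056] F [-16.4   0.5  13. ]
tool shift mm [ 3.3 -2.3  4.2] wz deg -0.0
```

View pics/b.png

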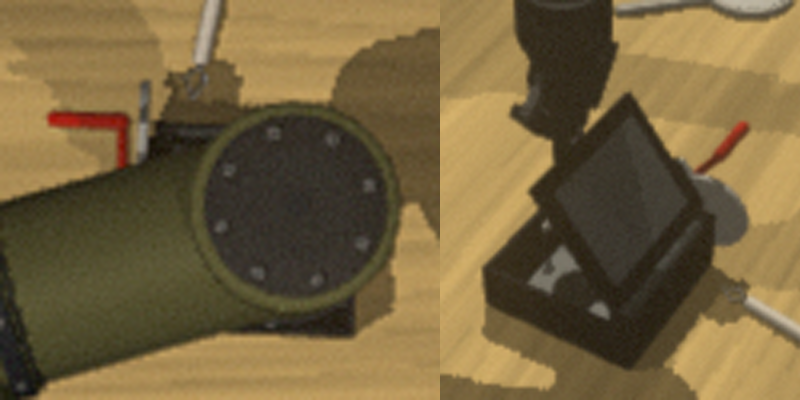

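```bash
cat >> h.py <<'E'
def lidang(cl,cr,p):
    S=lambda c:np.array([195+(c[0]-440)/3.2-.3,145+c[1]/3.2-.3])
    f=lambda a:np.concatenate([proj("scene",W(p,lid(a[0],.075)))-S(cl),proj("scene",W(p,lid(a[0],-.075)))-S(cr)])
    r=least_squares(f,[.9]);return r.x[0],r.fun.round(1)
E
python3 -c "
from h import *;p=np.load('p.npy')
print(lidang((617,97),(522,196),p),lidang((628,92),(532,190),p))"
python3 -m inch '[[[0,0,0,0,0,-3,0],[0,0,0,0,0,-3,0],[0,0,0,-1,0,0,0],[0,0,0,-3,0,0,0],[0,0,0,-6,0,0,0],[0,0,0,-6,0,0,0],[0,0,0,-6,0,0,0],[0,0,0,-6,0,0,0],[0,0,0,0,0,0,0],[0,0,0,0,0,0,0]]]'; python3 go.py .5 0 .23; python3 -c "
from h import *;snap('c')"
```

```text
(np.float64(0.81658997966138), array([ 0.1, -0.4, -0.5, -0.6])) (np.float64(0.9250528866900397), array([ 0.1, -0.3, -0.1,  0. ]))
clock: 6.55
tcp_pos: [0.511, -0.0625, 0.1334]
eef_rot: [3.142, -0.0, -0.056]
ft_force: [0.6, -0.6, -0.5]
gripper_width: 0.004
t 6.55 tcp [ 0.511  -0.0625  0.1334] rot [ 3.142 -0.    -0.056] F [ 0.6 -0.6 -0.5]
tool shift mm [-14.4 -61.8 -96.6] wz deg -0.0
```

View pics/c.png

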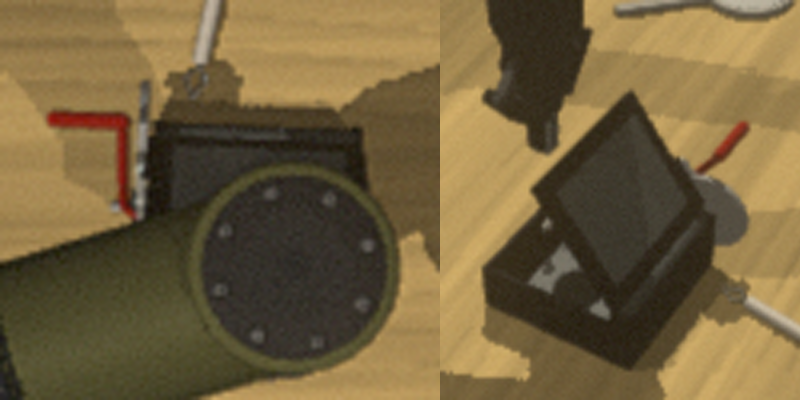

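```bash
python3 -m inch '[[[0,0,0,-4,0,-30,0],[0,0,0,0,0,-40,0],[0,0,0,0,0,-27,0],[0,0,0,25,-20,0,0],[0,0,0,40,-25,0,0],[0,0,0,40,-25,0,0],[0,0,0,40,-25,0,0],[0,0,0,30,-20,0,0],[0,0,0,0,0,0,0],[0,0,0,0,0,0,0]]]'; python3 go.py .688 .057 .098
```

```text
clock: 7.9
tcp_pos: [0.688, 0.0426, 0.2299]
eef_rot: [3.141, 0.001, -0.056]
ft_force: [-0.8, -0.4, 0.1]
gripper_width: 0.0
t 7.9 tcp [0.688  0.0426 0.2299] rot [ 3.141e+00  1.000e-03 -5.600e-02] F [-0.8 -0.4  0.1]
tool shift mm [ -0.8 -14.4 131.9] wz deg -0.0
```

```bash
python3 -m inch '[[[0,0,0,0,-12,20,0],[0,0,0,0,-12,30,0],[0,0,0,0,0,40,0],[0,0,0,0,0,30,0],[0,0,0,0,0,18,0],[0,0,0,-8,0,0,0],[0,0,0,-8,0,0,0],[0,0,0,-4,0,0,0],[0,0,0,0,0,0,0],[0,0,0,0,0,0,0]]]'; python3 go.py .656 .067 .092; python3 -c "
from h import *;snap('d')"
```

```text
clock: 9.15
tcp_pos: [0.6696, 0.0679, 0.0928]
eef_rot: [-3.141, -0.001, -0.056]
ft_force: [-0.0, 0.4, -0.6]
gripper_width: 0.002
t 9.15 tcp [0.6696 0.0679 0.0928] rot [-3.141e+00 -1.000e-03 -5.600e-02] F [-0.   0.4 -0.6]
tool shift mm [-13.5   1.7   0.8] wz deg -0.0
```

View pics/d.png

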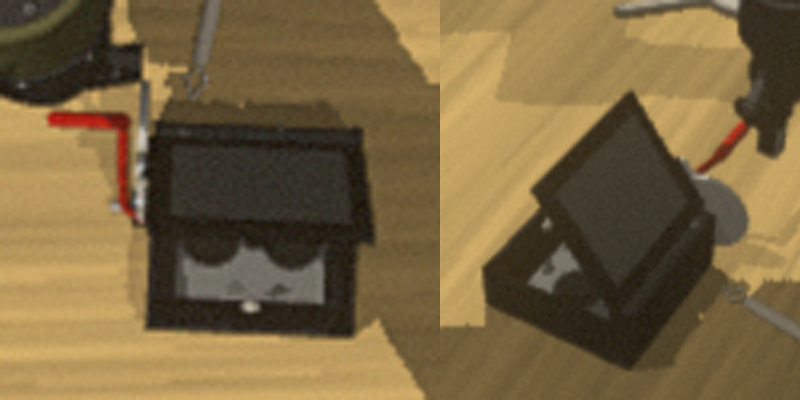

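```bash
python3 -m inch '[[[0,0,0,-6,0,0,0],[0,0,0,-4,0,0,0],[0,0,0,-2,0,0,0],[0,0,0,-2,0,0,0],[0,0,0,-2,0,0,0],[0,0,0,-2,0,0,0],[0,0,0,-2,0,0,0],[0,0,0,0,0,0,0],[0,0,0,0,0,0,0],[0,0,0,0,0,0,0]]]'; python3 go.py .59 .067 .092; python3 -c "
from h import *;snap('e')"
```

```text
clock: 10.5
tcp_pos: [0.6494, 0.069, 0.0922]
eef_rot: [3.141, 0.0, -0.056]
ft_force: [-0.6, -0.5, 0.1]
gripper_width: -0.003
t 10.5 tcp [0.6494 0.069  0.0922] rot [ 3.141  0.    -0.056] F [-0.6 -0.5  0.1]
tool shift mm [-59.2   5.3   0.2] wz deg -0.0
```

View pics/e.png

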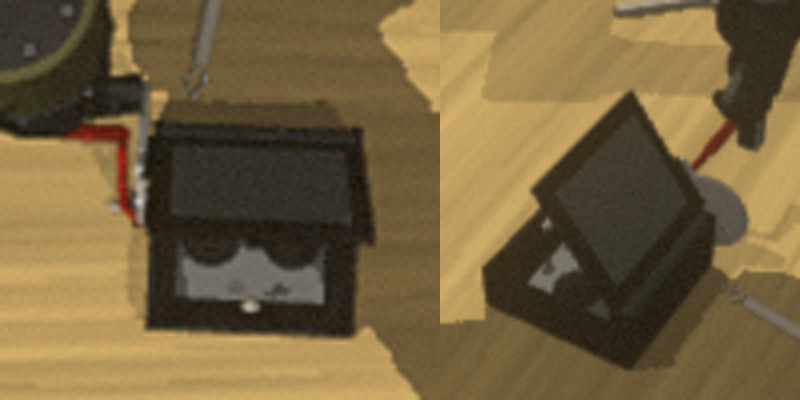

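```bash
python3 -m inch '[[[0,0,0,-2,0,0,0],[0,0,0,-2,0,0,0],[0,0,0,-2,0,0,0],[0,0,0,-2,0,0,0],[0,0,0,-2,0,0,0],[0,0,0,-2,0,0,0],[0,0,0,0,0,0,0],[0,0,0,0,0,0,0],[0,0,0,0,0,0,0],[0,0,0,0,0,0,0]]]'; python3 go.py .59 .067 .092
```

```text
clock: 11.85
tcp_pos: [0.6375, 0.0697, 0.0922]
eef_rot: [3.141, 0.0, -0.056]
ft_force: [-0.2, -0.5, 0.2]
gripper_width: -0.001
t 11.85 tcp [0.6375 0.0697 0.0922] rot [ 3.141  0.    -0.056] F [-0.2 -0.5  0.2]
tool shift mm [-47.2   5.3   0.2] wz deg -0.0
```

```bash
python3 -m inch '[[[0,0,0,-6,0,0,0],[0,0,0,-7,0,0,0],[0,0,0,-7,0,0,0],[0,0,0,-7,0,0,0],[0,0,0,-7,0,0,0],[0,0,0,-7,0,0,0],[0,0,0,-7,0,0,0],[0,0,0,-6,0,0,0],[0,0,0,-4,0,0,0],[0,0,0,0,0,0,0]]]'; python3 go.py .55 .067 .092; python3 -c "
from h import *;snap('f')"
```

```text
clock: 13.1
tcp_pos: [0.5794, 0.073, 0.0925]
eef_rot: [-3.142, -0.0, -0.056]
ft_force: [0.1, -0.0, -0.4]
gripper_width: -0.002
t 13.1 tcp [0.5794 0.073  0.0925] rot [-3.142 -0.    -0.056] F [ 0.1 -0.  -0.4]
tool shift mm [-29.    7.6   0.5] wz deg 0.0
```

View pics/f.png

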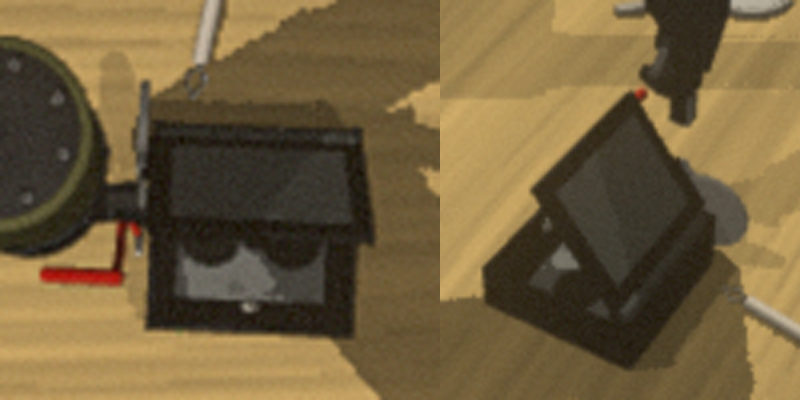

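```bash
python3 - <<'E'
from h import *;p=np.load('p.npy')
q=proj("top",W(p,bar(1.,.142)));print(q,(q-[220,140]+.4)*4)
for a in [1.1,1.0,.95,.9,.8,.6,.4,.2,.15,.1,0]:
    C=lid(a,0,.122,.004)+[.011,0,0];print(a,(C*1000).round(1),W(p,C).round(4))
E
python3 -m inch '[[[0,0,0,6,0,0,0],[0,0,0,6,0,0,0],[0,0,0,0,0,-30,0],[0,0,0,0,0,-50,0],[0,0,0,0,0,-50,0],[0,0,0,0,0,0,0],[0,0,0,0,40,0,0],[0,0,0,0,50,0,0],[0,0,0,0,40,0,0],[0,0,0,0,0,0,0]]]'; python3 go.py .598 -.066 .2; python3 -c "
from h import *;snap('g')"
```

```text
[230.98907762 207.87046115] [ 45.55631049 273.08184461]
1.1 [ 14.2   0.  165.5] [ 0.5925 -0.0657  0.1655]
1.0 [  3.4   0.  159.8] [ 0.5817 -0.0651  0.1598]
0.95 [ -1.7   0.  156.6] [ 0.5766 -0.0648  0.1566]
0.9 [ -6.7   0.  153.1] [ 0.5716 -0.0645  0.1531]
0.8 [-16.1   0.  145.3] [ 0.5622 -0.064   0.1453]
0.6 [-32.4   0.  127.2] [ 0.5459 -0.0631  0.1272]
0.4 [-44.8   0.  106.2] [ 0.5336 -0.0624  0.1062]
0.2 [-52.8   0.   83.2] [ 0.5256 -0.062   0.0832]
0.15 [-54.    0.   77.2] [ 0.5243 -0.0619  0.0772]
0.1 [-55.    0.   71.2] [ 0.5234 -0.0618  0.0712]
0 [-56.   0.  59.] [ 0.5224 -0.0618  0.059 ]
clock: 14.45
tcp_pos: [0.5841, -0.06, 0.2216]
eef_rot: [3.141, 0.001, -0.059]
ft_force: [-0.0, 0.3, 0.8]
gripper_width: 0.0
t 14.45 tcp [ 0.5841 -0.06    0.2216] rot [ 3.141e+00  1.000e-03 -5.900e-02] F [-0.   0.3  0.8]
tool shift mm [14.2  5.1 21.6] wz deg -0.2
```

View pics/g.png

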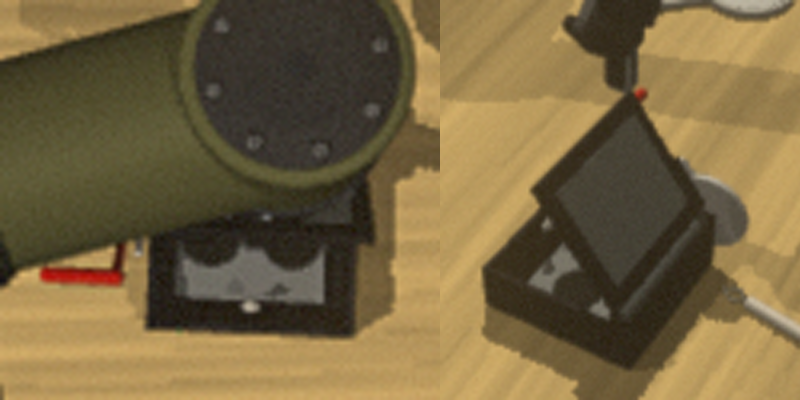

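```bash
python3 -m inch '[[[0,0,0,8,4,18,0],[0,0,0,0,0,25,0],[0,0,0,0,0,13,0],[0,0,0,-5,0,3,0],[0,0,0,-5,0,3,0],[0,0,0,-5,0,3,0],[0,0,0,-5,0,3,0],[0,0,0,-5,0,4,0],[0,0,0,-5,0,4,0],[0,0,0,0,0,0,0]]]'; python3 go.py .5622 -.064 .1453; python3 -c "
from h import *;snap('h')"
```

```text
clock: 15.8
tcp_pos: [0.5615, -0.0603, 0.146]
eef_rot: [3.142, 0.001, -0.056]
ft_force: [0.0, 0.6, -0.8]
gripper_width: 0.002
t 15.8 tcp [ 0.5615 -0.0603  0.146 ] rot [ 3.142e+00  1.000e-03 -5.600e-02] F [ 0.   0.6 -0.8]
tool shift mm [0.9 3.6 0.7] wz deg -0.0
```

View pics/h.png

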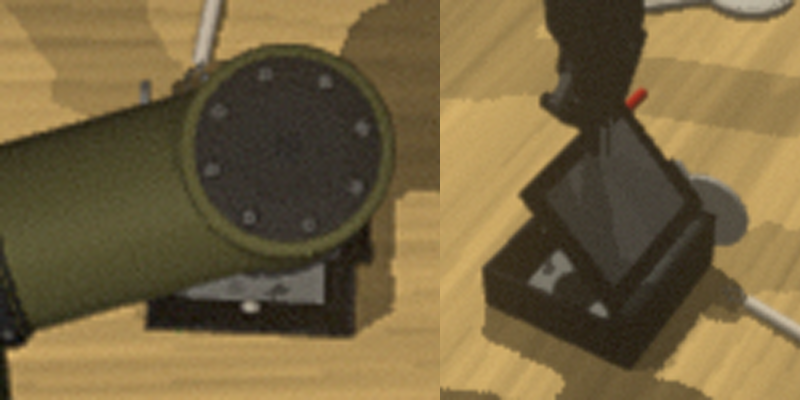

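```bash
python3 -m inch '[[[0,0,0,-4,0,4,0],[0,0,0,-4,0,4.5,0],[0,0,0,-4,0,4.5,0],[0,0,0,-4,0,5,0],[0,0,0,-3.5,0,5,0],[0,0,0,-3,0,5,0],[0,0,0,-3,0,5.5,0],[0,0,0,-2.5,0,5.5,0],[0,0,0,0,0,0,0],[0,0,0,0,0,0,0]]]'; python3 go.py .5336 -.0624 .1062; python3 -c "
from h import *;snap('i')"
```

```text
clock: 17.15
tcp_pos: [0.5341, -0.0588, 0.1071]
eef_rot: [3.141, 0.0, -0.056]
ft_force: [-0.6, -0.2, -0.1]
gripper_width: 0.005
t 17.15 tcp [ 0.5341 -0.0588  0.1071] rot [ 3.141  0.    -0.056] F [-0.6 -0.2 -0.1]
tool shift mm [-0.3  3.6  0.9] wz deg -0.0
```

View pics/i.png

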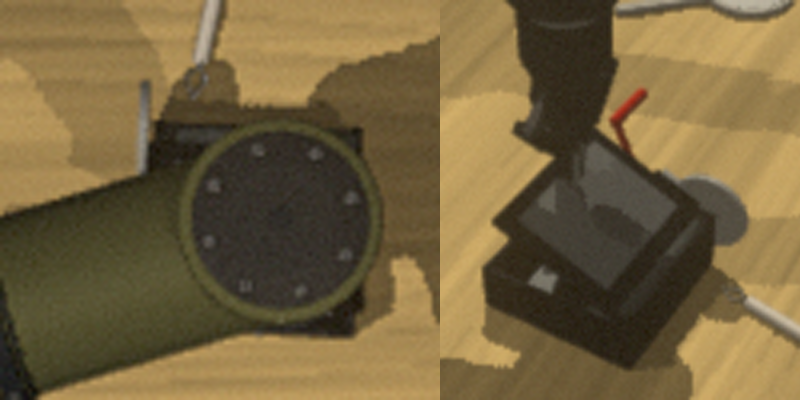

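```bash
python3 -m inch '[[[0,0,0,-2,0,4,0],[0,0,0,-2,0,4,0],[0,0,0,-2,0,4,0],[0,0,0,-1,0,4,0],[0,0,0,-1,0,4,0],[0,0,0,-1,0,4,0],[0,0,0,-0.5,0,4,0],[0,0,0,-0.5,0,3,0],[0,0,0,0,0,2,0],[0,0,0,0,0,0,0]]]'; python3 go.py .5234 -.0624 .0712
```

```text
clock: 18.5
tcp_pos: [0.5241, -0.0582, 0.074]
eef_rot: [3.141, 0.0, -0.056]
ft_force: [-0.8, -0.5, -0.9]
gripper_width: -0.001
t 18.5 tcp [ 0.5241 -0.0582  0.074 ] rot [ 3.141  0.    -0.056] F [-0.8 -0.5 -0.9]
tool shift mm [-0.5  4.2  2.8] wz deg -0.0
```

```bash
python3 -m inch '[[[0,0,0,0,0,2,0],[0,0,0,0,0,2,0],[0,0,0,0,0,2,0],[0,0,0,0,0,2,0],[0,0,0,0,0,2,0],[0,0,0,0,0,1,0],[0,0,0,0,0,0,0],[0,0,0,0,0,0,0],[0,0,0,0,0,0,0],[0,0,0,0,0,0,0]]]'; python3 go.py .5224 -.0624 .059; python3 -c "
from h import *;snap('j')"
```

```text
clock: 19.75
tcp_pos: [0.5242, -0.0582, 0.0633]
eef_rot: [3.142, -0.0, -0.056]
ft_force: [-0.4, 0.3, -0.2]
gripper_width: -0.006
t 19.75 tcp [ 0.5242 -0.0582  0.0633] rot [ 3.142 -0.    -0.056] F [-0.4  0.3 -0.2]
tool shift mm [-1.5  4.3  4.3] wz deg -0.0
```

View pics/j.png

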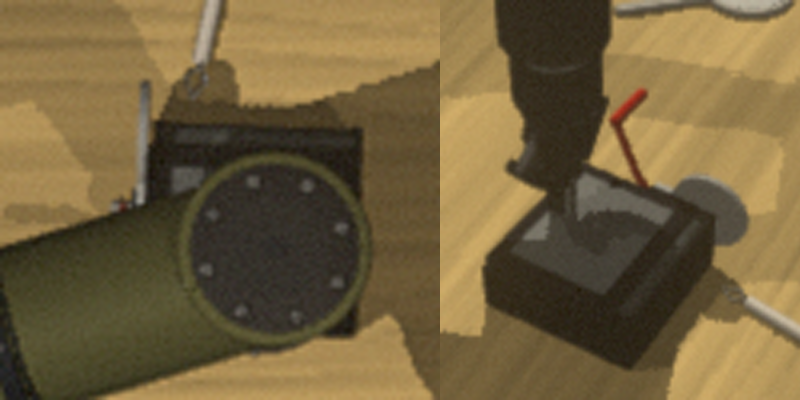

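```bash
python3 -m inch '[[[0,0,0,0,0,1,0],[0,0,0,0,0,1,0],[0,0,0,0,0,1,0],[0,0,0,0,0,1,0],[0,0,0,0,0,0.5,0],[0,0,0,0,0,0.5,0],[0,0,0,0,0,0,0],[0,0,0,0,0,0,0],[0,0,0,0,0,0,0],[0,0,0,0,0,0,0]]]'; python3 go.py .5224 -.0624 .059
```

```text
clock: 21.1
tcp_pos: [0.5241, -0.0582, 0.0591]
eef_rot: [3.141, -0.0, -0.056]
ft_force: [-3.7, 1.0, 4.4]
gripper_width: 0.002
t 21.1 tcp [ 0.5241 -0.0582  0.0591] rot [ 3.141 -0.    -0.056] F [-3.7  1.   4.4]
tool shift mm [-1.5  4.3  0.1] wz deg 0.0
```

```bash
python3 -m inch '[[[0,0,0,0,0,0.5,0],[0,0,0,0,0,0.5,0],[0,0,0,0,0,0.5,0],[0,0,0,0,0,0.5,0],[0,0,0,0,0,0,0],[0,0,0,0,0,0,0],[0,0,0,0,0,0,0],[0,0,0,0,0,0,0],[0,0,0,0,0,0,0],[0,0,0,0,0,0,0]]]'; python3 go.py .5224 -.0624 .059
```

```text
clock: 22.35
tcp_pos: [0.5242, -0.0583, 0.0589]
eef_rot: [3.141, -0.001, -0.055]
ft_force: [-9.4, 2.1, 14.9]
gripper_width: -0.004
t 22.35 tcp [ 0.5242 -0.0583  0.0589] rot [ 3.141e+00 -1.000e-03 -5.500e-02] F [-9.4  2.1 14.9]
tool shift mm [-1.6  4.2 -0.1] wz deg 0.0
```

```bash
python3 -m inch '[[[0,0,0,0,0,-3,0],[0,0,0,0,0,-8,0],[0,0,0,0,0,-40,0],[0,0,0,0,0,-50,0],[0,0,0,0,0,-50,0],[0,0,0,-20,50,0,0],[0,0,0,-20,50,0,0],[0,0,0,-20,50,0,0],[0,0,0,-10,40,0,0],[0,0,0,0,0,0,0]]]'; python3 - <<'E'
from h import *;snap('k')
cv2.imwrite("pics/kt.png",optics.camera("top")[:,:,::-1]);p=np.load("p.npy")
S=lambda q:((q-[195,145]+.3)*3.2+[440,0]).round()
for a in(0,.1):print(a,S(proj("scene",W(p,lid(a,.075,.135,.004)))),S(proj("scene",W(p,lid(a,-.075,.135,.004)))))
print(S(proj("scene",W(p,bar(1.,.142)))),manip.sense()["tcp_pos"])
E
```

```text
clock: 23.6
tcp_pos: [0.4426, -0.2461, 0.2074]
eef_rot: [3.141, 0.0, -0.06]
ft_force: [0.5, 0.8, 0.2]
gripper_width: -0.0
0 [579. 162.] [486. 260.]
0.1 [580. 152.] [486. 249.]
[640.  94.] [ 0.44381084 -0.2436602   0.20726518]
```

View pics/k.png

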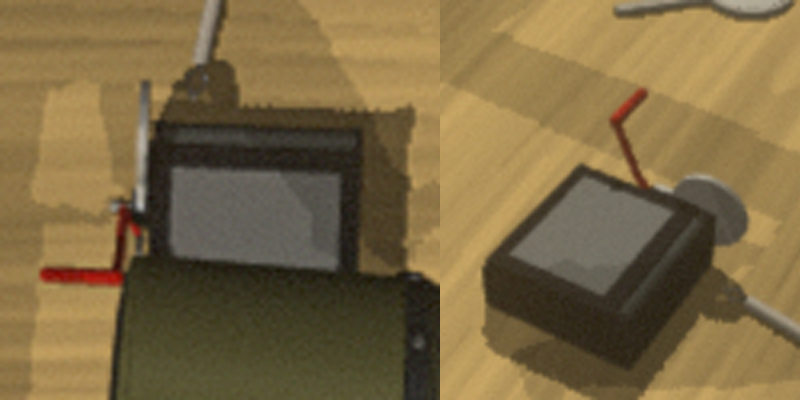

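View pics/kt.png

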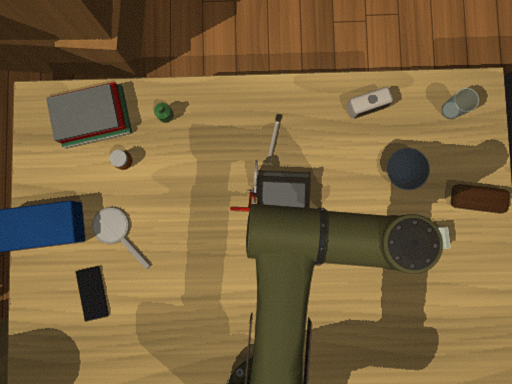

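```bash
python3 -c "
from rig import manip
print(manip.job_done(), manip.sense()['ft_force'].round(1))"
```

```text
the job is handed in; nothing more can be done
the job is handed in; nothing more can be done
```

The dock lid is shut and the red lever is flipped over to the front. I handed the job in after about 24 s of the 54 s.

- **Lid eased back:** I pushed the free edge until the lid had opened about 0.12 rad. The force was about 21 N at most in the readings, much of it fingertip friction on the edge, and under the 40 N limit.
- **Lever:** I pushed the bar from behind, and no force above the sensor's noise showed. After the balance point it fell onto the front stop by itself.
- **Folding:** I brought the lid down along its arc with under about 1 N reading all the way. I never felt the catch's 5 to 7 N resistance; it probably clicked over between two readings. A light final press reached about 18 N at the tip, with the lid's top at 59 mm, the height for fully shut, and no further travel.

In the last pictures the lid's corners are within about 1 px of where a fully shut lid should show, and the lever's bar is about as close to its full-over position. Nothing on the nightstand appears to have moved. The arm partly covered the pill organizer in the last top view, but the arm passed about 15 cm above it. The fingers were clear of everything when I handed in.

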